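# Index the stop-motion turntable to the third click

### The arm

A 7-joint arm with a two-finger parallel gripper is mounted at the origin on the work surface. World frame = base frame: x ahead of the robot, y to its left, z up, the work surface at z = 0. Lengths are in m, angles in rad, forces in N, time in s.
With the tool pointing down it reaches from about 0.4 to 0.875 m from the base axis. Payload 4.4 kg.
Tool frame: the origin (TCP) lies on the centre line of the jaws, within the pads' length; the fingertips stand 25 mm ahead of it and the grasp point (between the pads) lies 6 mm ahead of it; z points along the fingers, y is the line along which they close (so a half turn about z gives the same grasp; the last joint's range is limited). The gripper opens to 85 mm and grips with 20 to 120 N. Pads are 22 mm wide; open, the fingers measure 114 mm over their backs; the gripper's body (76 mm by 85 mm) begins 54 mm behind the grasp point. The pads swing forward as they close: fully open they stand 13 mm farther back than shut.
Start: joints at [1.17, 0.628, 0.038, 1.517, -0.027, 0.996, -0.02], TCP at [0.214, -0.614, 0.226] pointing down, gripper open.
Joint ranges: [-3.06, 3.06], [-0.37, 2.12], [-1.25, 1.32], [0.18, 2.47], [-1.1, 4.24], [0.23, 1.98], [-2.94, 2.94]. Speed limits (rad/s): [2.57, 2.57, 3.14, 3.14, 3.14, 3.14, 3.14].

### API

Orientations are given as a rotation vector (axis times angle).
In Python, from plant import robot, read_camera, ticket gives the robot as it stands.
- The arm moves only by the tool jog_arm, never from a script. Its argument "plan" is a list of rows, each an object of numbers: "fingers": the opening in per cent of the stroke, from 0 (shut) to 100 (fully open); "tx", "ty", "tz": the shift along the tool's x, y, z in mm; "roll": the turn about the tool's z in degrees. A call has 1 to 12 rows; each row is the pose to reach, as a shift and turn from the pose commanded when the call began, along the tool's axes at that moment; what a row does not reach only later rows make up. A row lasts 1/12 s, in which the tool goes at most 41.7 mm and 7.16 degrees, less where a joint would pass 70% of its speed; a pose out of reach is approached as far as the arm can. A call with a gripper value outside its range is refused whole. The fingers move at their own pace and stop on an object; "newtons" is the grip in N (left out, the last holds). Time passes only in rows, so rows that repeat a pose let the fingers close. It gives the time, the measured TCP pose, the force, the opening and the grip force at its end, in the units of the state.
- robot.sense(): the state, without advancing time (a new reading comes with each control period).
- read_camera(name): name is "side" or "top"; returns a dict with "frame" (420x560x3 uint8, red, green, blue), "fx", "fy", "cx", "cy" (pixels), "k1" (the pictures are not rectified: a ray, as slopes to the right and down, at radius r is drawn at 1 + k1 r^2 times it, then the intrinsics apply), "R" (3x3) and "t" (3): a world point X has camera coordinates R X + t. Camera axes: x right, y down, z forward; pixel columns grow to the right and rows downward; lengths in m; the calibration is good to about 2 mm. A picture is of the moment at which its call begins. There is no depth.
- ticket.hand_in(): hands the job in; it is judged then, once.
The state is a dict: "t": time; "joint_positions": joint angles; "qvel": joint speeds; "joint_torque": joint torques, N m; "tcp_pos": TCP position; "orientation": TCP orientation; "wrist_force": force on the tool from outside, world axes, zero at the start; "wrist_torque": the same for the moment, N m; "gripper_width": opening from 0.0 (shut) to 1.0 (fully open); "finger_force": force on a finger pad.
Only numpy, scipy, OpenCV 4.12 (cv2) and the standard library are available. Lean on these libraries where they do the work, as an engineer would, in place of code of your own. Each camera call takes 0.05 s, during which the arm holds its last target. There are 200 camera calls.

### The job

Set up the next frame of the stop-motion film: stand the red toy boat with the white cabin upright in the middle of the turntable (either way round), setting it down rather than dropping it, and let go of it. Then grip the black indexing knob beside the turntable and turn it clockwise (seen from above), counting the clicks by feel, to the third stop and not over into the fourth; finish still gripping the knob there, with the boat still standing in the middle of the turntable. Leave the other toys where they are.

Things in the scene. Friction and masses are not known exactly. Their poses are not given: they have to be found in the camera images.
- boat: red toy boat with a white cabin, 0.12 kg. 84 long (x, bow to +x) x 36 wide (y) x 46 high (plus 2 mm studs). Origin at the centre of its underside, straight below the cabin's centre. The cabin is a 34 (x) x 36 (y) mm block with flat sides flush with the hull's, from 22 to 46 mm above the origin: pinch it across y, from above, about 30 mm above the origin.
- unit: grey turntable housing, fixed to the table, 140 (x) x 320 (y) x 32 mm high; origin at the centre of its underside, on the table, z up. Its place and yaw change. The turntable's axis is at y = +80 mm, the knob's axis at y = -80 mm. On the flat silver dial (88 mm across) around the knob four ticks mark the stops; the third is longer and red, the others are black.
- platform_top (a point): centre of the turntable's flat dark top, 45 mm above the table, marked by a yellow spot 24 mm across. The turntable is a disc 124 mm across, 8 mm thick; it turns with the knob, 1:1 and the same way. z up.
- knob: black knob on a vertical axis: a round skirt 48 mm across, 6 mm high, carrying an upright bar grip 46 (x) x 14 (y) mm with flat sides, from 6 to 38 mm above the origin. Origin on the axis, 35 mm above the table (bar top 73 mm above the table). The bar lies along the knob's own x; the end at -x is the pointer, with a white line. The pointer faces the unit's -x when indexer is 0.
- knob_grip (a point): on the knob's axis, 63 mm above the table: where to pinch the bar across its 14 mm, from above (10 mm below the bar's top, 22 mm above the skirt).
- indexer (a joint): angle of the knob in rad, growing clockwise from above, 0 to 1.8. It starts somewhere from 0 to 0.28, on a plain run-up without clicks. A spring plunger then clicks over a bump at 0.50, 0.85, 1.20 and 1.55 and drops into the stops between them: first stop 0.675, second 1.025, third 1.375 (the one wanted), fourth 1.725. Each bump resists with about 0.1 N m, then the knob is pulled on into the stop, which centres and keeps it. The bearing drags with about 0.015 N m.
- tug: bystander: the same boat in blue with a grey cabin, same size; leave alone. Origin at the centre of its underside.
- helicopter: bystander: yellow toy helicopter, 62 high, rotor 130 across; origin under its cabin.
- palm: bystander: toy palm tree, 92 high; origin under its foot.
- wall: bystander: piece of brown brick wall, 30 x 80 x 44; origin under its centre.
- buggy: bystander: orange toy buggy, 70 x 52 x 43; origin under its centre.
- crate: bystander: small brown open crate, 50 x 40 x 30; origin under its centre.
Mind the look-alikes: they are no part of the job. Leave any green or pink look-alike of the boat alone.

How it is judged:
By the outcome, as a careful person would: the job done as asked, in the order asked, and still so for the second after the job is handed in, while the arm keeps its last pose, push and grip.
It also fails if it takes over 53 s, if anything falls off the work surface, if the arm or the gripper's body presses on something with over 40 N, if the wrist force passes 120 N, or if a joint passes its speed limit or range.

## Working session

There is one attempt and no reset: what is moved stays moved. The work goes in short steps, Python scripts to look and compute and a tool call to move; the robot and the scene stay as the last step left them, time stands still between calls to the robot, and variables do not carry over. Pictures are saved under pics/ and viewed, at most 10 in all, crops included, and the job is handed in when it is done.

Besides the shell and the picture viewer there is one more tool, called after "Request:" in YAML: its name, and indented under it one key for each argument. jog_arm: Moves the arm, as the interface text tells. Its arguments: {"type":"object","properties":{"plan":{"type":"array","items":{"type":"object","properties":{"fingers":{"type":"number"},"tx":{"type":"number"},"ty":{"type":"number"},"tz":{"type":"number"},"roll":{"type":"number"}}}},"newtons":{"type":"number"}},"required":["plan"]}

```bash
mkdir -p pics; cat > h.py <<'E'
import numpy as np, cv2
from plant import robot, read_camera, ticket
def ray(c,u,v):
    d=np.array([(u-c["cx"])/c["fx"],(v-c["cy"])/c["fy"]]);p=d.copy()
    for _ in range(20): p=d/(1+c["k1"]*(p@p))
    R=np.array(c["R"]);t=np.array(c["t"])
    return -R.T@t, R.T@np.array([p[0],p[1],1])
def onz(c,u,v,z):
    o,d=ray(c,u,v); return o+d*(z-o[2])/d[2]
def proj(c,X):
    p=np.array(c["R"])@np.array(X)+np.array(c["t"]);p=p[:2]/p[2];p=p*(1+c["k1"]*(p@p))
    return p[0]*c["fx"]+c["cx"],p[1]*c["fy"]+c["cy"]
def save(c,n): cv2.imwrite("pics/"+n,c["frame"][:,:,::-1])
E
python3 - <<'E'
from h import *
import pickle
for n in("top","side"):
    c=read_camera(n); save(c,n+"0.png"); pickle.dump(c,open(n+"0.pkl","wb")); print(n,c["fx"],c["k1"],-np.array(c["R"]).T@c["t"])
s=robot.sense();print(s)
E
```

```text
top 440.87876287545424 -0.04515822721046782 [0.4737354  0.09298183 1.31689942]
side 396.64776408407573 -0.042278855297724835 [-0.11634744  0.91034604  0.73587301]
{'t': 0.1, 'joint_positions': array([ 1.17017811,  0.6292402 ,  0.03845285,  1.51827087, -0.02696718,
        0.99629437, -0.02000926]), 'qvel': array([-6.34295614e-04, -3.30615458e-03, -4.04330555e-05, -4.05641558e-03,
        3.32303897e-03, -1.45115644e-03,  1.10603524e-04]), 'joint_torque': array([ 3.50439972e-03, -5.64533937e+01,  1.22978669e+00, -1.93973762e+01,
        1.11465299e-02,  5.35427942e-03,  1.06646280e-05]), 'tcp_pos': array([ 0.21341722, -0.61336497,  0.22548899]), 'orientation': array([-3.09603304e+00, -5.23204158e-01,  5.18488922e-04]), 'wrist_force': array([-0.45207763, -0.26175991, -0.27462388]), 'wrist_torque': array([-0.0020191 , -0.00447583,  0.03517763]), 'finger_force': 0.0, 'gripper_width': 1.0004392120184071}
```

View pics/top0.png

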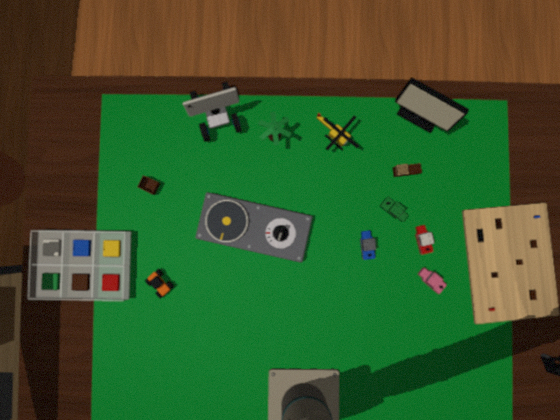

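View pics/side0.png

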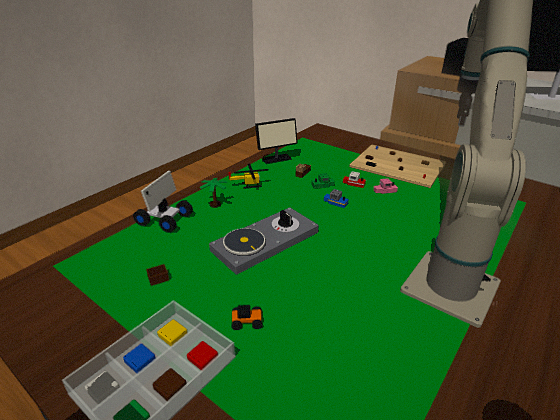

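The pictures show four boats: red with a white cabin at top (425,240) / side (354,179), blue at (368,244), green at (395,209) and pink at (432,280). The red one with the white cabin fits. The turntable spot is near (227,221) and the knob near (281,233).

```bash
python3 - <<'E'
from h import *
import pickle
c=pickle.load(open("top0.pkl","rb"));f=c["frame"]
a=cv2.resize(f[190:300,350:460],(440,440),interpolation=cv2.INTER_CUBIC);b=cv2.resize(f[185:265,190:320],(650,400),interpolation=cv2.INTER_CUBIC)
im=np.zeros((440,800,3),np.uint8);im[:,:360]=a[:,40:400];im[:275,360:]=cv2.resize(b,(440,275));cv2.imwrite("pics/crop0.png",im[:,:,::-1])
hsv=cv2.cvtColor(f,cv2.COLOR_RGB2HSV)
def comp(m,x0,y0,x1,y1):
    k=np.zeros_like(m);k[y0:y1,x0:x1]=m[y0:y1,x0:x1]
    n,l,s,ce=cv2.connectedComponentsWithStats(k.astype(np.uint8))
    i=1+np.argmax(s[1:,4]);return ce[i],s[i],(l==i)
H,S,V=hsv[...,0],hsv[...,1],hsv[...,2]
red=((H<8)|(H>172))&(S>150)&(V>90)
w=(S<70)&(V>130)
for nm,m,box,z in(("red",red,(405,215,445,262),.022),("white",w,(405,215,445,262),.046),("spot",(H>18)&(H<35)&(S>120)&(V>100),(215,208,240,233),.045),("dial",(S<60)&(V>130),(255,210,305,258),.035)):
    ce,s,l=comp(m,*box);print(nm,ce,s,onz(c,*ce,z).round(4))
    P=np.array([onz(c,u,v,z)[:2] for v,u in np.argwhere(l)]);r=cv2.minAreaRect((P*1000).astype(np.float32));print("  rect",r)
    ev,V2=np.linalg.eigh(np.cov(P.T));print("  axis",np.degrees(np.arctan2(V2[1,1],V2[0,1])),4*np.sqrt(ev))
# housing
g=(S<90)&(V>55);k=np.zeros_like(g);k[185:268,190:320]=g[185:268,190:320]
k=cv2.morphologyEx(k.astype(np.uint8),cv2.MORPH_CLOSE,np.ones((9,9)))
cs,_=cv2.findContours(k,0,1);q=max(cs,key=cv2.contourArea)[:,0]
P=np.array([onz(c,u,v,.032)[:2]*1000 for u,v in q],np.float32);print(cv2.minAreaRect(P))
E
```

```text
red [425.24324324 248.81081081] [419 245  13   9  74] [ 0.4588 -0.3554  0.022 ]
  rect ((457.9822692871094, -355.6177673339844), (21.42672348022461, 36.059814453125), 6.813140392303467)
  axis 98.23122716848579 [0.02434686 0.04279151]
white [426.44776119 238.81343284] [420 233  14  13 134] [ 0.488  -0.3508  0.046 ]
  rect ((488.4195251464844, -350.861328125), (32.5975341796875, 34.47364044189453), 12.879337310791016)
  axis 92.594379196556 [0.03804054 0.04032266]
spot [226.05882353 220.44117647] [222 216   9  10  68] [0.5341 0.2305 0.045 ]
  rect ((533.9649047851562, 230.71875), (26.032575607299805, 23.113855361938477), 1.080479383468628)
  axis 54.16883618772653 [0.0264901  0.02784083]
dial [279.96326531 232.95510204] [265 218  31  31 490] [0.5002 0.0743 0.035 ]
  rect ((500.1651611328125, 74.2248306274414), (86.29796600341797, 86.32144165039062), 45.6456298828125)
  axis -151.67255319179858 [0.10017277 0.1034837 ]
((517.6323852539062, 151.29629516601562), (319.3048095703125, 139.5484161376953), 77.95893096923828)
```

View pics/crop0.png

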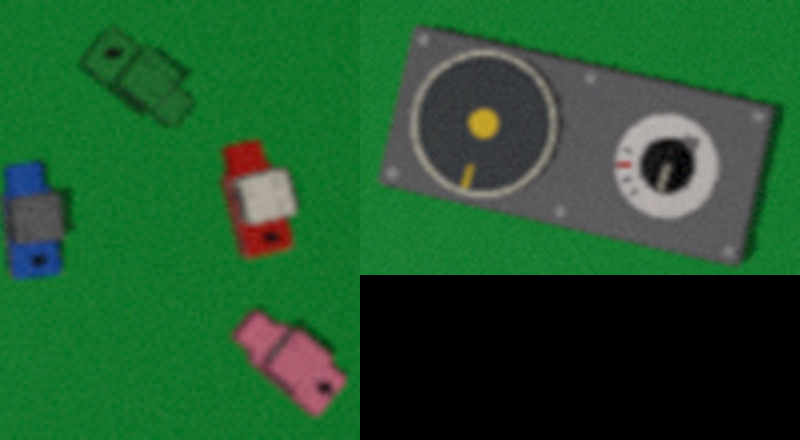

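The crop confirms it: the target is the boat with red hull and white cabin (crop 262,198), upright and clear of the blue, green and pink ones. The knob's white pointer line is at crop (664,178), just before the ticks, and the red tick is at (623,165).

```bash
cat > m.py <<'E'
from h import *
def boat(c,box,z0=0,cab=.046,hull=.022):
    f=c["frame"];hsv=cv2.cvtColor(f,cv2.COLOR_RGB2HSV);H,S,V=[hsv[...,i].astype(int) for i in range(3)]
    k=np.zeros(H.shape,bool);x0,y0,x1,y1=box;k[y0:y1,x0:x1]=1
    red=k&((H<8)|(H>172))&(S>130)&(V>60);w=k&(S<80)&(V>130)
    P=lambda m,z:np.array([onz(c,u,v,z)[:2] for v,u in np.argwhere(m)])
    W=P(w,z0+cab);R=P(red,z0+hull);Wr=cv2.minAreaRect((W*1000).astype(np.float32))
    n,l,s,ce=cv2.connectedComponentsWithStats(red.astype(np.uint8));i=sorted(range(1,n),key=lambda i:-s[i,4])[:2]
    E=[onz(c,*ce[j],z0+hull)[:2] for j in i]
    return W.mean(0).round(4),Wr,[(e.round(4),s[j]) for e,j in zip(E,i)],cv2.minAreaRect((R*1000).astype(np.float32))
E
python3 - <<'E'
from m import *
import pickle
c=pickle.load(open("top0.pkl","rb"));f=c["frame"]
print(boat(c,(405,212,445,264)))
c2=pickle.load(open("side0.pkl","rb"))
print("side proj of cabin top", proj(c2,(.488,-.351,.046)),"knob",proj(c2,(.5002,.0743,.073)))
print(f[228:243,274:289].sum(2))
print([ [ (round(float(v),1)) for v in proj(c,p)] for p in((.5002,.0743,.073),(.5002-.023*np.cos(.21),.0743+.023*np.sin(.21),.073))])
g2=c2["frame"][165:190,340:370];hs=cv2.cvtColor(g2,cv2.COLOR_RGB2HSV);ys,xs=np.where((hs[...,1]<80)&(hs[...,2]>120));print("side white",xs.min()+340,xs.max()+340,ys.min()+165,ys.max()+165,xs.mean()+340,ys.mean()+165)
E
```

```text
(array([ 0.4879, -0.3508]), ((488.1402282714844, -350.8097229003906), (33.02078628540039, 34.347633361816406), 13.917283058166504), [(array([ 0.4593, -0.3551]), array([419, 245,  13,   9,  85], dtype=int32)), (array([ 0.5143, -0.3418]), array([416, 226,  11,  10,  66], dtype=int32))], ((487.2788391113281, -348.7864074707031), (79.21652221679688, 36.368099212646484), 14.3121337890625))
side proj of cabin top (np.float64(354.0260542505356), np.float64(172.97407188013074)) knob (np.float64(285.1004989363687), np.float64(212.5547584223725))
[[298 141  93  71  74  57  48  86  71  50  61  73 127 206 303]
 [200  93  54  69  69  67  58  94  80  42  59   4  75 144 289]
 [131  74  70  75  82  17  77  57  52  35  41  13   2 107 273]
 [ 96  77  79  80  65  68  88  67  69  33  27  70  43  64 244]
 [ 67  87  76  59  67 123 168 157  99  45  28  41  24  81 238]
 [ 86  88  72  56  94 197 288 248 116  41   6  40  55  75 221]
 [105  60  68  59 124 266 318 250 120  45   9  47  53  58 238]
 [116  93  71  78 174 313 311 182  71  46   4  40  46 131 294]
 [166  98  43  89 208 342 319 157  41  32  47  32  85 223 404]
 [267 127  45 117 236 313 258 116  51  21  14  73 144 306 454]
 [384 224 110 163 301 303 182  66  48  24  63 103 235 414 496]
 [458 368 241 221 314 305 167  64  46  86 170 274 352 458 519]
 [526 499 412 305 307 283 185 154 196 257 351 436 481 506 520]
 [523 533 513 476 420 379 358 341 374 438 484 514 518 522 517]
 [529 534 534 519 506 505 498 504 493 499 514 520 523 520 518]]
[[280.2, 232.7], [278.4, 240.6]]
side white 348 363 172 184 354.1617647058824 176.60294117647058
```

Request:
jog_arm:
  plan:
    - {"tx":17,"ty":-8,"tz":3,"fingers":100}
    - {"tx":50,"ty":-23,"tz":10}
    - {"tx":85,"ty":-39,"tz":20,"roll":1}
    - {"tx":120,"ty":-55,"tz":30,"roll":2}
    - {"tx":155,"ty":-71,"tz":40,"roll":3}
    - {"tx":190,"ty":-87,"tz":50,"roll":4}
    - {"tx":225,"ty":-103,"tz":60,"roll":5}
    - {"tx":260,"ty":-119,"tz":70,"roll":5.3}
    - {"tx":295,"ty":-135,"tz":80,"roll":5.3}
    - {"tx":325,"ty":-149,"tz":90,"roll":5.3}
    - {"tx":346,"ty":-158.5,"tz":95,"roll":5.3}
    - {"tx":346,"ty":-158.5,"tz":95,"roll":5.3}

```text
invalid input at $.plan[0]: expected keys fingers, tx, ty, tz, roll
```

Request:
jog_arm:
  plan:
    - {"tx":17,"ty":-8,"tz":3,"roll":0,"fingers":100}
    - {"tx":50,"ty":-23,"tz":10,"roll":0,"fingers":100}
    - {"tx":85,"ty":-39,"tz":20,"roll":1,"fingers":100}
    - {"tx":120,"ty":-55,"tz":30,"roll":2,"fingers":100}
    - {"tx":155,"ty":-71,"tz":40,"roll":3,"fingers":100}
    - {"tx":190,"ty":-87,"tz":50,"roll":4,"fingers":100}
    - {"tx":225,"ty":-103,"tz":60,"roll":5,"fingers":100}
    - {"tx":260,"ty":-119,"tz":70,"roll":5.3,"fingers":100}
    - {"tx":295,"ty":-135,"tz":80,"roll":5.3,"fingers":100}
    - {"tx":325,"ty":-149,"tz":90,"roll":5.3,"fingers":100}
    - {"tx":346,"ty":-158.5,"tz":95,"roll":5.3,"fingers":100}
    - {"tx":346,"ty":-158.5,"tz":95,"roll":5.3,"fingers":100}
  newtons: 40

```text
t: 1.1
tcp_pos: [0.493, -0.3434, 0.1295]
orientation: [-3.112, -0.394, -0.002]
wrist_force: [-0.4, 0.7, 0.4]
gripper_width: 1.002
finger_force: 0.0
```

Request:
jog_arm:
  plan:
    - {"tx":0,"ty":0,"tz":30,"roll":0,"fingers":100}
    - {"tx":0,"ty":0,"tz":40,"roll":0,"fingers":100}
    - {"tx":0,"ty":0,"tz":40,"roll":0,"fingers":100}
    - {"tx":0,"ty":0,"tz":40,"roll":0,"fingers":100}

```text
t: 1.43
tcp_pos: [0.4872, -0.3508, 0.0908]
orientation: [-3.118, -0.378, 0.003]
wrist_force: [-0.3, -0.1, 0.4]
gripper_width: 0.998
finger_force: 0.0
```

Request:
jog_arm:
  plan:
    - {"tx":1,"ty":0,"tz":15,"roll":0,"fingers":100}
    - {"tx":1,"ty":0,"tz":35,"roll":0,"fingers":100}
    - {"tx":1,"ty":0,"tz":48,"roll":0,"fingers":100}
    - {"tx":1,"ty":0,"tz":54,"roll":0,"fingers":100}
    - {"tx":1,"ty":0,"tz":54,"roll":0,"fingers":80}
    - {"tx":1,"ty":0,"tz":54,"roll":0,"fingers":60}
    - {"tx":1,"ty":0,"tz":54,"roll":0,"fingers":50}
    - {"tx":1,"ty":0,"tz":54,"roll":0,"fingers":42}
    - {"tx":1,"ty":0,"tz":54,"roll":0,"fingers":30}
    - {"tx":1,"ty":0,"tz":54,"roll":0,"fingers":20}
    - {"tx":1,"ty":0,"tz":54,"roll":0,"fingers":20}
    - {"tx":1,"ty":0,"tz":54,"roll":0,"fingers":20}
  newtons: 30

```text
t: 2.43
tcp_pos: [0.49, -0.3509, 0.0384]
orientation: [3.117, 0.379, 0.002]
wrist_force: [-0.4, 0.1, 6.9]
gripper_width: 0.399
finger_force: 29.8
```

Request:
jog_arm:
  plan:
    - {"tx":0,"ty":0,"tz":-5,"roll":0,"fingers":20}
    - {"tx":0,"ty":0,"tz":-20,"roll":0,"fingers":20}
    - {"tx":0,"ty":0,"tz":-45,"roll":0,"fingers":20}
    - {"tx":0,"ty":0,"tz":-75,"roll":0,"fingers":20}
    - {"tx":0,"ty":0,"tz":-100,"roll":0,"fingers":20}
    - {"tx":0,"ty":0,"tz":-115,"roll":0,"fingers":20}
    - {"tx":0,"ty":0,"tz":-120,"roll":0,"fingers":20}
    - {"tx":0,"ty":0,"tz":-120,"roll":0,"fingers":20}
    - {"tx":0,"ty":0,"tz":-120,"roll":0,"fingers":20}

```text
t: 3.18
tcp_pos: [0.4887, -0.3498, 0.1566]
orientation: [-3.118, -0.38, 0.002]
wrist_force: [0.3, 0.9, -2.1]
gripper_width: 0.397
finger_force: 30.1
```

```bash
python3 - <<'E'
from h import *
s=robot.sense();print(s["tcp_pos"],s["orientation"],s["wrist_force"],s["wrist_torque"],s["gripper_width"],s["joint_positions"].round(2))
c=read_camera("side");u,v=proj(c,s["tcp_pos"]);print(u,v)
u,v=int(u),int(v);a=c["frame"][max(0,v-50):v+60,u-60:u+60];cv2.imwrite("pics/lift.png",cv2.resize(a,None,fx=5,fy=5,interpolation=cv2.INTER_CUBIC)[:600,:,::-1])
E
```

```text
[ 0.48873936 -0.34976622  0.15655877] [-3.11754381e+00 -3.79819917e-01  1.57738605e-03] [ 0.2720329   0.89489183 -2.11639328] [ 0.03842289 -0.00922751  0.02153725] 0.3971293666398292 [ 0.53  0.64  0.08  1.73 -0.07  0.77 -0.69]
356.82668381544266 146.34173663728436
```

View pics/lift.png

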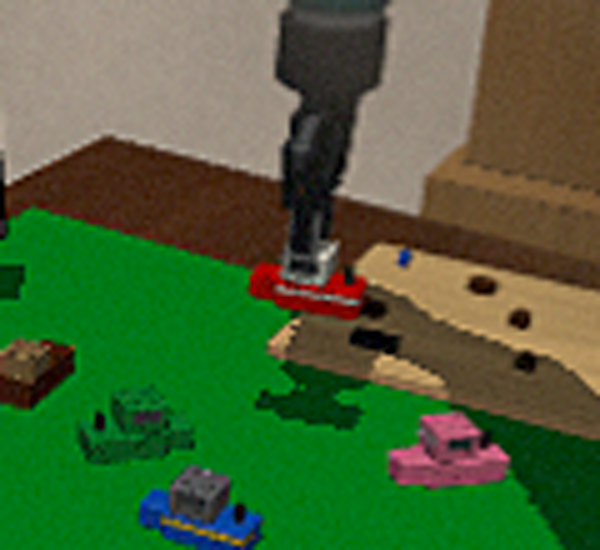

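The boat hangs level and square in the grip (crop 310,285), and the other boats are untouched. Next I carry it over to the turntable.

Request:
jog_arm:
  plan:
    - {"tx":4,"ty":-11,"tz":0,"roll":-1,"fingers":20}
    - {"tx":10,"ty":-30,"tz":0,"roll":-4,"fingers":20}
    - {"tx":19,"ty":-57,"tz":0,"roll":-8,"fingers":20}
    - {"tx":28,"ty":-85,"tz":0,"roll":-12,"fingers":20}
    - {"tx":38,"ty":-115,"tz":0,"roll":-16,"fingers":20}
    - {"tx":48,"ty":-145,"tz":0,"roll":-20,"fingers":20}
    - {"tx":58,"ty":-175,"tz":0,"roll":-24,"fingers":20}
    - {"tx":68,"ty":-205,"tz":0,"roll":-28,"fingers":20}
    - {"tx":78,"ty":-235,"tz":0,"roll":-32,"fingers":20}
    - {"tx":86,"ty":-260,"tz":0,"roll":-36,"fingers":20}
    - {"tx":91,"ty":-275,"tz":0,"roll":-38,"fingers":20}
    - {"tx":93,"ty":-280,"tz":0,"roll":-38,"fingers":20}

```text
t: 4.23
tcp_pos: [0.5119, -0.0522, 0.1566]
orientation: [-2.819, -1.382, 0.001]
wrist_force: [0.0, -0.1, -0.7]
gripper_width: 0.397
finger_force: 30.1
```

Request:
jog_arm:
  plan:
    - {"tx":8,"ty":-5,"tz":0,"roll":-2,"fingers":20}
    - {"tx":27,"ty":-18,"tz":0,"roll":-5,"fingers":20}
    - {"tx":51,"ty":-34,"tz":0,"roll":-9,"fingers":20}
    - {"tx":78,"ty":-52,"tz":0,"roll":-13,"fingers":20}
    - {"tx":105,"ty":-70,"tz":0,"roll":-17,"fingers":20}
    - {"tx":132,"ty":-88,"tz":0,"roll":-21,"fingers":20}
    - {"tx":159,"ty":-106,"tz":0,"roll":-25,"fingers":20}
    - {"tx":186,"ty":-124,"tz":0,"roll":-29,"fingers":20}
    - {"tx":210,"ty":-140,"tz":0,"roll":-33,"fingers":20}
    - {"tx":228,"ty":-152,"tz":0,"roll":-36,"fingers":20}
    - {"tx":237,"ty":-158,"tz":0,"roll":-38,"fingers":20}
    - {"tx":240,"ty":-159.5,"tz":0,"roll":-38,"fingers":20}

```text
t: 5.23
tcp_pos: [0.5352, 0.2322, 0.1569]
orientation: [-2.221, -2.221, -0.0]
wrist_force: [-0.5, -0.3, -0.9]
gripper_width: 0.399
finger_force: 30.1
```

Request:
jog_arm:
  plan:
    - {"tx":0,"ty":0,"tz":0,"roll":0,"fingers":20}
    - {"tx":0,"ty":0,"tz":10,"roll":0,"fingers":20}
    - {"tx":0,"ty":0,"tz":25,"roll":0,"fingers":20}
    - {"tx":0,"ty":0,"tz":40,"roll":0,"fingers":20}
    - {"tx":0,"ty":0,"tz":50,"roll":0,"fingers":20}
    - {"tx":0,"ty":0,"tz":55,"roll":0,"fingers":20}
    - {"tx":0,"ty":0,"tz":55,"roll":0,"fingers":20}
    - {"tx":0,"ty":0,"tz":55,"roll":0,"fingers":20}

```text
t: 5.9
tcp_pos: [0.5352, 0.2304, 0.1023]
orientation: [2.225, 2.218, -0.001]
wrist_force: [0.1, 0.2, -0.8]
gripper_width: 0.398
finger_force: 30.1
```

```bash
python3 - <<'E'
from m import *
s=robot.sense();print(s["tcp_pos"],s["orientation"],s["wrist_force"],s["joint_positions"].round(2))
c=read_camera("side");d=read_camera("top")
u,v=map(int,proj(c,(.534,.23,.05)));a=c["frame"][v-50:v+50,u-65:u+65]
u,v=map(int,proj(d,(.534,.23,.05)));b=d["frame"][v-50:v+50,u-65:u+65]
im=np.vstack([cv2.resize(x,None,fx=3,fy=3,interpolation=cv2.INTER_CUBIC) for x in(a,b)]);cv2.imwrite("pics/place.png",im[:,:,::-1])
E
```

```text
[0.53524491 0.23044527 0.10225851] [ 2.22471145e+00  2.21783845e+00 -6.16338284e-04] [ 0.12949256  0.20871592 -0.77349035] [-0.31  0.7  -0.22  1.81  0.24  0.65 -0.68]
```

View pics/place.png

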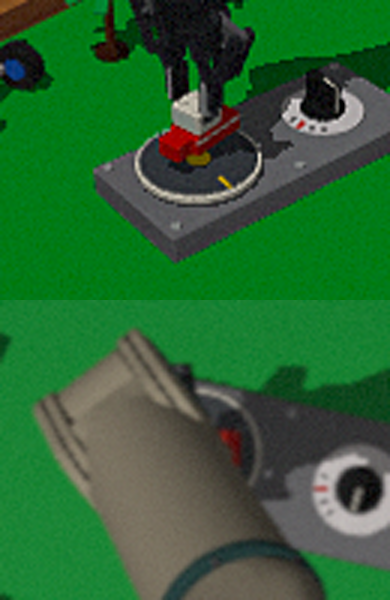

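The side view shows the boat hanging level about 2 cm over the yellow spot (200,160). The arm hides it in the top view.

Request:
jog_arm:
  plan:
    - {"tx":1,"ty":-1,"tz":5,"roll":0,"fingers":20}
    - {"tx":1,"ty":-1,"tz":10,"roll":0,"fingers":20}
    - {"tx":1,"ty":-1,"tz":14,"roll":0,"fingers":20}
    - {"tx":1,"ty":-1,"tz":16,"roll":0,"fingers":20}
    - {"tx":1,"ty":-1,"tz":17,"roll":0,"fingers":20}
    - {"tx":1,"ty":-1,"tz":17,"roll":0,"fingers":20}
    - {"tx":1,"ty":-1,"tz":17,"roll":0,"fingers":20}

```text
t: 6.58
tcp_pos: [0.5341, 0.2321, 0.0853]
orientation: [2.224, 2.219, -0.0]
wrist_force: [-0.7, 0.1, -1.9]
gripper_width: 0.399
finger_force: 30.1
```

Request:
jog_arm:
  plan:
    - {"tx":0,"ty":0,"tz":0.7,"roll":0,"fingers":20}
    - {"tx":0,"ty":0,"tz":1.4,"roll":0,"fingers":20}
    - {"tx":0,"ty":0,"tz":2,"roll":0,"fingers":20}
    - {"tx":0,"ty":0,"tz":2,"roll":0,"fingers":20}
    - {"tx":0,"ty":0,"tz":2,"roll":0,"fingers":20}

```text
t: 7.0
tcp_pos: [0.5342, 0.2322, 0.0835]
orientation: [2.224, 2.219, 0.001]
wrist_force: [0.3, -0.1, 1.0]
gripper_width: 0.399
finger_force: 30.5
```

Request:
jog_arm:
  plan:
    - {"tx":0,"ty":0,"tz":0.5,"roll":0,"fingers":20}
    - {"tx":0,"ty":0,"tz":1,"roll":0,"fingers":20}
    - {"tx":0,"ty":0,"tz":1,"roll":0,"fingers":20}

```text
t: 7.25
tcp_pos: [0.5345, 0.2322, 0.0833]
orientation: [2.224, 2.218, 0.001]
wrist_force: [-0.7, -0.7, 7.5]
gripper_width: 0.403
finger_force: 31.7
```

Request:
jog_arm:
  plan:
    - {"tx":0,"ty":0,"tz":-0.5,"roll":0,"fingers":38}
    - {"tx":0,"ty":0,"tz":-0.5,"roll":0,"fingers":42}
    - {"tx":0,"ty":0,"tz":-0.5,"roll":0,"fingers":48}
    - {"tx":0,"ty":0,"tz":-0.5,"roll":0,"fingers":60}
    - {"tx":0,"ty":0,"tz":-0.5,"roll":0,"fingers":75}
    - {"tx":0,"ty":0,"tz":-0.5,"roll":0,"fingers":75}
    - {"tx":0,"ty":0,"tz":-0.5,"roll":0,"fingers":75}

```text
t: 7.83
tcp_pos: [0.534, 0.2321, 0.0826]
orientation: [-2.224, -2.219, 0.0]
wrist_force: [0.8, -0.9, -0.1]
gripper_width: 0.751
finger_force: 0.0
```

Request:
jog_arm:
  plan:
    - {"tx":0,"ty":0,"tz":-5,"roll":0,"fingers":75}
    - {"tx":0,"ty":0,"tz":-15,"roll":0,"fingers":75}
    - {"tx":0,"ty":0,"tz":-30,"roll":0,"fingers":75}
    - {"tx":0,"ty":0,"tz":-50,"roll":0,"fingers":75}
    - {"tx":0,"ty":0,"tz":-75,"roll":0,"fingers":75}
    - {"tx":0,"ty":0,"tz":-90,"roll":0,"fingers":75}
    - {"tx":0,"ty":0,"tz":-95,"roll":0,"fingers":75}

```text
t: 8.42
tcp_pos: [0.5357, 0.2331, 0.1815]
orientation: [2.222, 2.218, 0.009]
wrist_force: [0.2, 0.5, 0.3]
gripper_width: 0.747
finger_force: 0.0
```

Request:
jog_arm:
  plan:
    - {"tx":-5,"ty":-1,"tz":0,"roll":-4,"fingers":75}
    - {"tx":-20,"ty":-4,"tz":0,"roll":-10,"fingers":75}
    - {"tx":-40,"ty":-8,"tz":0,"roll":-17,"fingers":75}
    - {"tx":-60,"ty":-13,"tz":0,"roll":-24,"fingers":75}
    - {"tx":-80,"ty":-17,"tz":0,"roll":-31,"fingers":75}
    - {"tx":-100,"ty":-21,"tz":0,"roll":-38,"fingers":75}
    - {"tx":-120,"ty":-26,"tz":0,"roll":-45,"fingers":75}
    - {"tx":-138,"ty":-30,"tz":0,"roll":-52,"fingers":75}
    - {"tx":-150,"ty":-32,"tz":0,"roll":-59,"fingers":75}
    - {"tx":-156,"ty":-33,"tz":0,"roll":-66,"fingers":75}
    - {"tx":-158,"ty":-34,"tz":0,"roll":-71,"fingers":75}
    - {"tx":-158,"ty":-34,"tz":0,"roll":-74,"fingers":75}

```text
t: 9.42
tcp_pos: [0.4992, 0.0728, 0.1776]
orientation: [-0.437, -3.11, 0.001]
wrist_force: [0.3, 0.4, 0.1]
gripper_width: 0.748
finger_force: 0.0
```

Request:
jog_arm:
  plan:
    - {"tx":0,"ty":0,"tz":20,"roll":0,"fingers":50}
    - {"tx":0,"ty":0,"tz":40,"roll":0,"fingers":50}
    - {"tx":0,"ty":0,"tz":50,"roll":0,"fingers":50}
    - {"tx":0,"ty":0,"tz":50,"roll":0,"fingers":50}
    - {"tx":0,"ty":0,"tz":50,"roll":0,"fingers":50}

```text
t: 9.83
tcp_pos: [0.4995, 0.0743, 0.1277]
orientation: [-0.44, -3.11, 0.0]
wrist_force: [-0.6, 0.2, 0.2]
gripper_width: 0.499
finger_force: 0.0
```

```bash
python3 - <<'E'
from m import *
s=robot.sense();print(s["tcp_pos"],s["orientation"],s["wrist_force"],s["joint_positions"].round(2))
c=read_camera("side");d=read_camera("top")
u,v=map(int,proj(d,(.534,.23,.07)));
try: print(boat(d,(u-20,v-20,u+20,v+20),.045))
except Exception as e: print(e)
u,v=map(int,proj(c,(.51,.15,.05)));a=c["frame"][v-50:v+50,u-70:u+70]
u,v=map(int,proj(d,(.51,.15,.05)));b=d["frame"][v-50:v+50,u-70:u+70]
im=np.vstack([cv2.resize(x,None,fx=3,fy=3,interpolation=cv2.INTER_CUBIC) for x in(a,b)]);cv2.imwrite("pics/knob.png",im[:,:,::-1])
E
```

```text
[0.49946029 0.07429716 0.12769387] [-4.39757727e-01 -3.10967062e+00  3.98854594e-04] [-0.57082949  0.24359973  0.16923421] [ 0.18  0.63 -0.58  2.    0.55  0.67  0.54]
(array([0.5343, 0.2374]), ((534.6669921875, 229.95578002929688), (108.69824981689453, 108.78846740722656), 0.7413491606712341), [(array([0.5351, 0.1993]), array([232, 214,  10,  13, 121], dtype=int32)), (array([0.5349, 0.2621]), array([211, 215,   7,  10,  66], dtype=int32))], ((534.3574829101562, 228.42031860351562), (34.09020233154297, 85.2588119506836), 0.7338781952857971))
```

View pics/knob.png

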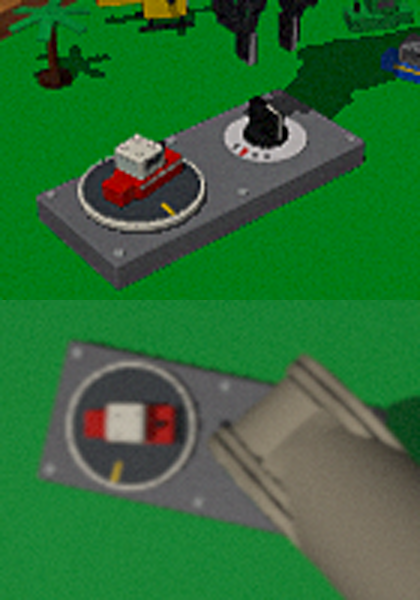

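The boat stands upright and centred on the disc (crop 125,423, disc 131,425). The jaws straddle the knob in the side view (268,50). Next I go down and grip the knob.

Request:
jog_arm:
  plan:
    - {"tx":-1,"ty":0,"tz":10,"roll":0,"fingers":50}
    - {"tx":-1,"ty":0,"tz":25,"roll":0,"fingers":50}
    - {"tx":-1,"ty":0,"tz":40,"roll":0,"fingers":50}
    - {"tx":-1,"ty":0,"tz":50,"roll":0,"fingers":50}
    - {"tx":-1,"ty":0,"tz":56.5,"roll":0,"fingers":50}
    - {"tx":-1,"ty":0,"tz":56.5,"roll":0,"fingers":40}
    - {"tx":-1,"ty":0,"tz":56.5,"roll":0,"fingers":30}
    - {"tx":-1,"ty":0,"tz":56.5,"roll":0,"fingers":22}
    - {"tx":-1,"ty":0,"tz":56.5,"roll":0,"fingers":16}
    - {"tx":-1,"ty":0,"tz":56.5,"roll":0,"fingers":5}
    - {"tx":-1,"ty":0,"tz":56.5,"roll":0,"fingers":0}
    - {"tx":-1,"ty":0,"tz":56.5,"roll":0,"fingers":0}
  newtons: 50

```text
t: 10.93
tcp_pos: [0.5009, 0.0739, 0.0716]
orientation: [0.441, 3.11, 0.0]
wrist_force: [-0.5, -0.3, 0.5]
gripper_width: 0.0
finger_force: 0.0
```

```bash
cat > s.py <<'E'
from h import *
s=robot.sense();o=s["orientation"];p=np.degrees(2*np.arctan2(o[1],o[0]))%360
print(s["t"],s["tcp_pos"].round(4),"psi",p.round(2),"knob rad",np.radians(168-p).round(3),s["wrist_force"].round(1),"Mz",s["wrist_torque"].round(3),s["gripper_width"],s["finger_force"])
E
python3 s.py
```

```text
10.9333 [0.5009 0.0739 0.0716] psi 163.87 knob rad 0.072 [-0.5 -0.3  0.5] Mz [-0.035  0.03   0.012] 0.0002952302606398708 0.0
```

The fingers shut on nothing, so I'll look.

```bash
python3 - <<'E'
from m import *
c=read_camera("side");d=read_camera("top");p=robot.sense()["tcp_pos"]
print(proj(c,p),proj(c,(.5005,.0738,.073)))
u,v=map(int,proj(c,(.5,.074,.08)));print(u,v);a=c["frame"][v-40:v+40,u-50:u+50]
cv2.imwrite("pics/miss.png",cv2.resize(a,None,fx=6,fy=6,interpolation=cv2.INTER_CUBIC)[:,:,::-1])
E
```

```text
(np.float64(285.01667128992375), np.float64(212.84552362790737)) (np.float64(285.1202526504748), np.float64(212.4545955950896))
285 210
```

View pics/miss.png

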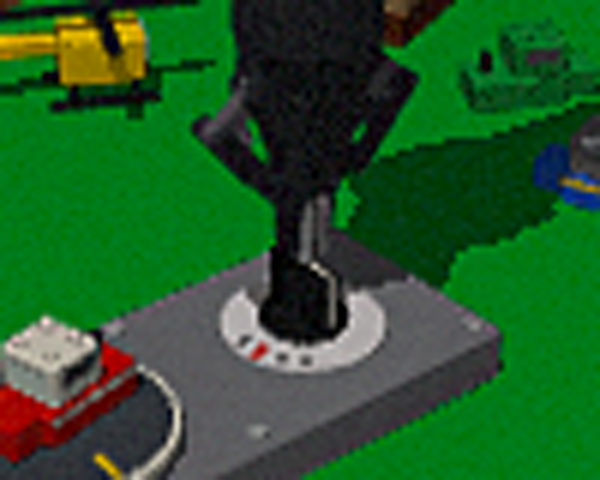

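```bash
python3 - <<'E'
from m import *
import pickle
c=pickle.load(open("side0.pkl","rb"))
K=np.array([.5005,.0738]);y=np.radians(164)
ux=np.array([np.cos(y),np.sin(y)]);uy=np.array([-ux[1],ux[0]])
cr=lambda X:tuple(((np.array(proj(c,X))-[235,170])*6).round().astype(int).tolist())
for sx in(1,-1):
  for sy in(1,-1):
    q=K+sx*.023*ux+sy*.007*uy;print("bar",sx,sy,"top",cr((*q,.073)),"bot",cr((*q,.041)))
for z in(.035,.041,.0466,.0716): print(z,cr((.5009,.0739,z)))
print("dial L/R",cr((*(K+[.034,.028]),.035)),cr((*(K-[.034,.028]),.035)))
# before: crop of original
a=c["frame"][170:250,235:335];cv2.imwrite("pics/k0.png",cv2.resize(a,None,fx=6,fy=6,interpolation=cv2.INTER_CUBIC)[:,:,::-1])
E
```

```text
bar 1 1 top (339, 270) bot (337, 322)
bar 1 -1 top (317, 279) bot (316, 331)
bar -1 1 top (285, 231) bot (284, 282)
bar -1 -1 top (264, 240) bot (263, 291)
0.035 (299, 315)
0.041 (299, 306)
0.0466 (299, 297)
0.0716 (300, 257)
dial L/R (216, 316) (383, 315)
```

View pics/k0.png

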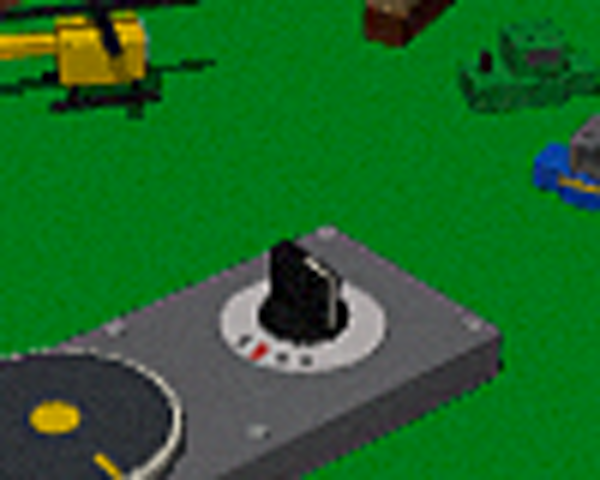

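Request:
jog_arm:
  plan:
    - {"tx":0,"ty":0,"tz":0,"roll":0,"fingers":0}
    - {"tx":0,"ty":0,"tz":0,"roll":1,"fingers":0}
    - {"tx":0,"ty":0,"tz":0,"roll":3,"fingers":0}
    - {"tx":0,"ty":0,"tz":0,"roll":5,"fingers":0}
    - {"tx":0,"ty":0,"tz":0,"roll":6,"fingers":0}
    - {"tx":0,"ty":0,"tz":0,"roll":6,"fingers":0}
    - {"tx":0,"ty":0,"tz":0,"roll":6,"fingers":0}
  newtons: 50

```text
t: 11.62
tcp_pos: [0.5007, 0.074, 0.0713]
orientation: [-0.602, -3.083, 0.0]
wrist_force: [0.1, -0.1, 0.5]
gripper_width: 0.002
finger_force: 0.0
```

```bash
python3 s.py; python3 - <<'E'
from m import *
c=read_camera("side");a=c["frame"][170:250,235:335];cv2.imwrite("pics/t.png",cv2.resize(a,None,fx=6,fy=6,interpolation=cv2.INTER_CUBIC)[:,:,::-1])
E
```

```text
11.6167 [0.5007 0.074  0.0713] psi 157.91 knob rad 0.176 [ 0.1 -0.1  0.5] Mz [-0.008  0.008  0.003] 0.0016009731305349128 0.0
```

View pics/t.png

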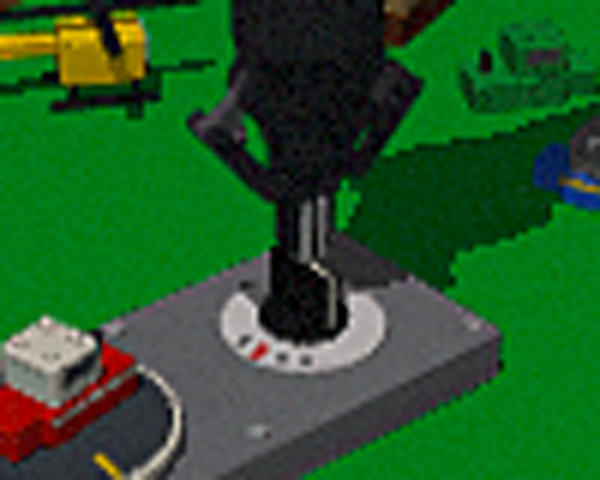

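The shut fingers turned freely just above the bar top (crop 300,258) and the knob did not move. The tips really sit about 25 mm higher than the reading suggests. I'll open, turn back and go lower.

Request:
jog_arm:
  plan:
    - {"tx":0,"ty":0,"tz":-3,"roll":-1,"fingers":40}
    - {"tx":0,"ty":0,"tz":-3,"roll":-3,"fingers":40}
    - {"tx":0,"ty":0,"tz":-3,"roll":-5,"fingers":40}
    - {"tx":0,"ty":0,"tz":-3,"roll":-6,"fingers":40}
    - {"tx":0,"ty":0,"tz":0,"roll":-6,"fingers":40}
    - {"tx":0,"ty":0,"tz":5,"roll":-6,"fingers":40}
    - {"tx":0,"ty":0,"tz":10,"roll":-6,"fingers":40}
    - {"tx":0,"ty":0,"tz":15,"roll":-6,"fingers":40}
    - {"tx":0,"ty":0,"tz":19,"roll":-6,"fingers":40}
    - {"tx":0,"ty":0,"tz":22,"roll":-6,"fingers":40}
    - {"tx":0,"ty":0,"tz":22,"roll":-6,"fingers":40}
    - {"tx":0,"ty":0,"tz":22,"roll":-6,"fingers":40}

```text
t: 12.67
tcp_pos: [0.5006, 0.074, 0.0491]
orientation: [-0.44, -3.11, 0.0]
wrist_force: [-0.2, -0.1, -0.1]
gripper_width: 0.398
finger_force: 0.0
```

Request:
jog_arm:
  plan:
    - {"tx":0,"ty":0,"tz":0,"roll":0,"fingers":30}
    - {"tx":0,"ty":0,"tz":0,"roll":0,"fingers":22}
    - {"tx":0,"ty":0,"tz":0,"roll":0,"fingers":15}
    - {"tx":0,"ty":0,"tz":0,"roll":0,"fingers":5}
    - {"tx":0,"ty":0,"tz":0,"roll":0,"fingers":0}
    - {"tx":0,"ty":0,"tz":0,"roll":0,"fingers":0}
    - {"tx":0,"ty":0,"tz":0,"roll":0,"fingers":0}
  newtons: 40

```text
t: 13.25
tcp_pos: [0.5007, 0.0734, 0.0497]
orientation: [0.441, 3.11, -0.001]
wrist_force: [-1.4, -2.2, 5.7]
gripper_width: 0.155
finger_force: 40.5
```

```bash
python3 s.py
```

```text
13.25 [0.5007 0.0734 0.0497] psi 163.86 knob rad 0.072 [-1.4 -2.2  5.7] Mz [-0.409  0.22   0.038] 0.1550617718280335 40.498918890953064
```

Request:
jog_arm:
  plan:
    - {"tx":0,"ty":0,"tz":0,"roll":0,"fingers":0}
    - {"tx":0,"ty":0,"tz":0,"roll":2,"fingers":0}
    - {"tx":0,"ty":0,"tz":0,"roll":5,"fingers":0}
    - {"tx":0,"ty":0,"tz":0,"roll":9,"fingers":0}
    - {"tx":0,"ty":0,"tz":0,"roll":13,"fingers":0}
    - {"tx":0,"ty":0,"tz":0,"roll":16,"fingers":0}
    - {"tx":0,"ty":0,"tz":0,"roll":18,"fingers":0}
    - {"tx":0,"ty":0,"tz":0,"roll":18,"fingers":0}
    - {"tx":0,"ty":0,"tz":0,"roll":18,"fingers":0}
  newtons: 60

```text
t: 14.0
tcp_pos: [0.5007, 0.0734, 0.0497]
orientation: [0.922, 3.003, -0.001]
wrist_force: [-1.3, -1.4, 4.9]
gripper_width: 0.142
finger_force: 62.9
```

```bash
python3 s.py
```

```text
14.0 [0.5007 0.0734 0.0497] psi 145.86 knob rad 0.386 [-1.3 -1.4  4.9] Mz [-0.424  0.267  0.05 ] 0.142218770195286 62.88993716239929
```

Request:
jog_arm:
  plan:
    - {"tx":0,"ty":0,"tz":0,"roll":2,"fingers":0}
    - {"tx":0,"ty":0,"tz":0,"roll":4,"fingers":0}
    - {"tx":0,"ty":0,"tz":0,"roll":5,"fingers":0}
    - {"tx":0,"ty":0,"tz":0,"roll":5,"fingers":0}

```text
t: 14.33
tcp_pos: [0.5007, 0.0733, 0.0497]
orientation: [1.053, 2.959, -0.001]
wrist_force: [-0.8, -2.0, 6.6]
gripper_width: 0.14
finger_force: 62.9
```

```bash
python3 s.py
```

```text
14.3333 [0.5007 0.0733 0.0497] psi 140.81 knob rad 0.475 [-0.8 -2.   6.6] Mz [-0.386  0.261 -0.058] 0.1403441737348108 62.929455041885376
```

Request:
jog_arm:
  plan:
    - {"tx":0,"ty":0,"tz":0,"roll":2,"fingers":0}
    - {"tx":0,"ty":0,"tz":0,"roll":4,"fingers":0}
    - {"tx":0,"ty":0,"tz":0,"roll":5,"fingers":0}
    - {"tx":0,"ty":0,"tz":0,"roll":5,"fingers":0}

```text
t: 14.67
tcp_pos: [0.5007, 0.0733, 0.0497]
orientation: [1.182, 2.91, -0.001]
wrist_force: [-1.3, -1.4, 5.4]
gripper_width: 0.148
finger_force: 62.8
```

```bash
python3 s.py
```

```text
14.6667 [0.5007 0.0733 0.0497] psi 135.8 knob rad 0.562 [-1.3 -1.4  5.4] Mz [-0.44   0.294 -0.037] 0.14824745130619482 62.80906319618225
```

Request:
jog_arm:
  plan:
    - {"tx":0,"ty":0,"tz":0,"roll":2,"fingers":0}
    - {"tx":0,"ty":0,"tz":0,"roll":4,"fingers":0}
    - {"tx":0,"ty":0,"tz":0,"roll":4,"fingers":0}

```text
t: 14.92
tcp_pos: [0.5007, 0.0733, 0.0497]
orientation: [1.284, 2.867, -0.001]
wrist_force: [-1.1, -1.4, 7.3]
gripper_width: 0.144
finger_force: 63.0
```

```bash
python3 s.py
```

```text
14.9167 [0.5007 0.0733 0.0497] psi 131.75 knob rad 0.633 [-1.1 -1.4  7.3] Mz [-0.377  0.277 -0.116] 0.14355519697107552 63.017871379852295
```

Request:
jog_arm:
  plan:
    - {"tx":0,"ty":0,"tz":0,"roll":2,"fingers":0}
    - {"tx":0,"ty":0,"tz":0,"roll":4,"fingers":0}
    - {"tx":0,"ty":0,"tz":0,"roll":4,"fingers":0}

```text
t: 15.17
tcp_pos: [0.5007, 0.0733, 0.0497]
orientation: [1.382, 2.82, -0.001]
wrist_force: [-1.6, -1.9, 6.6]
gripper_width: 0.146
finger_force: 62.9
```

```bash
python3 s.py
```

```text
15.1667 [0.5007 0.0733 0.0497] psi 127.78 knob rad 0.702 [-1.6 -1.9  6.6] Mz [-0.484  0.243 -0.011] 0.14573788917159453 62.90603756904602
```

Request:
jog_arm:
  plan:
    - {"tx":0,"ty":0,"tz":0,"roll":2,"fingers":0}
    - {"tx":0,"ty":0,"tz":0,"roll":4,"fingers":0}
    - {"tx":0,"ty":0,"tz":0,"roll":4,"fingers":0}

```text
t: 15.42
tcp_pos: [0.5007, 0.0733, 0.0497]
orientation: [1.48, 2.771, -0.001]
wrist_force: [-0.3, -2.7, 6.8]
gripper_width: 0.145
finger_force: 62.9
```

```bash
python3 s.py
```

```text
15.4167 [0.5007 0.0733 0.0497] psi 123.78 knob rad 0.772 [-0.3 -2.7  6.8] Mz [-0.459  0.336  0.077] 0.1445646769892459 62.89550185203552
```

Request:
jog_arm:
  plan:
    - {"tx":0,"ty":0,"tz":0,"roll":2,"fingers":0}
    - {"tx":0,"ty":0,"tz":0,"roll":4,"fingers":0}
    - {"tx":0,"ty":0,"tz":0,"roll":4,"fingers":0}

```text
t: 15.67
tcp_pos: [0.5007, 0.0733, 0.0497]
orientation: [1.576, 2.717, -0.001]
wrist_force: [-1.3, -2.3, 7.2]
gripper_width: 0.146
finger_force: 62.9
```

```bash
python3 s.py
```

```text
15.6667 [0.5007 0.0733 0.0497] psi 119.77 knob rad 0.842 [-1.3 -2.3  7.2] Mz [-0.487  0.295 -0.039] 0.14637185994043564 62.918862104415894
```

Request:
jog_arm:
  plan:
    - {"tx":0,"ty":0,"tz":0,"roll":2,"fingers":0}
    - {"tx":0,"ty":0,"tz":0,"roll":4,"fingers":0}
    - {"tx":0,"ty":0,"tz":0,"roll":4,"fingers":0}

```text
t: 15.92
tcp_pos: [0.5007, 0.0733, 0.0498]
orientation: [1.67, 2.66, -0.001]
wrist_force: [-0.1, -2.4, 6.0]
gripper_width: 0.147
finger_force: 62.7
```

```bash
python3 s.py
```

```text
15.9167 [0.5007 0.0733 0.0498] psi 115.76 knob rad 0.912 [-0.1 -2.4  6. ] Mz [-0.5    0.155 -0.106] 0.14723688412381158 62.74819850921631
```

Request:
jog_arm:
  plan:
    - {"tx":0,"ty":0,"tz":0,"roll":2,"fingers":0}
    - {"tx":0,"ty":0,"tz":0,"roll":4,"fingers":0}
    - {"tx":0,"ty":0,"tz":0,"roll":4,"fingers":0}

```text
t: 16.17
tcp_pos: [0.5007, 0.0733, 0.0497]
orientation: [1.762, 2.6, -0.001]
wrist_force: [-1.6, -1.3, 7.2]
gripper_width: 0.147
finger_force: 63.1
```

```bash
python3 s.py
```

```text
16.1667 [0.5007 0.0733 0.0497] psi 111.75 knob rad 0.982 [-1.6 -1.3  7.2] Mz [-0.43   0.303 -0.082] 0.14667316406365466 63.07729125022888
```

The torque pattern repeats every 0.35 rad: two clicks over, resting near the second stop. I'll continue over the third bump.

Request:
jog_arm:
  plan:
    - {"tx":0,"ty":0,"tz":0,"roll":2,"fingers":0}
    - {"tx":0,"ty":0,"tz":0,"roll":4,"fingers":0}
    - {"tx":0,"ty":0,"tz":0,"roll":4,"fingers":0}

```text
t: 16.42
tcp_pos: [0.5007, 0.0733, 0.0498]
orientation: [1.851, 2.538, -0.001]
wrist_force: [-1.4, -1.5, 6.7]
gripper_width: 0.146
finger_force: 62.9
```

```bash
python3 s.py
```

```text
16.4167 [0.5007 0.0733 0.0498] psi 107.78 knob rad 1.051 [-1.4 -1.5  6.7] Mz [-0.516  0.27   0.027] 0.1460403014777881 62.92870759963989
```

Request:
jog_arm:
  plan:
    - {"tx":0,"ty":0,"tz":0,"roll":2,"fingers":0}
    - {"tx":0,"ty":0,"tz":0,"roll":4,"fingers":0}
    - {"tx":0,"ty":0,"tz":0,"roll":4,"fingers":0}

```text
t: 16.67
tcp_pos: [0.5007, 0.0733, 0.0497]
orientation: [1.938, 2.471, -0.001]
wrist_force: [-1.4, -2.7, 6.7]
gripper_width: 0.146
finger_force: 62.9
```

```bash
python3 s.py
```

```text
16.6667 [0.5007 0.0733 0.0497] psi 103.78 knob rad 1.121 [-1.4 -2.7  6.7] Mz [-0.469  0.317  0.029] 0.1456405479928492 62.928160429000854
```

Request:
jog_arm:
  plan:
    - {"tx":0,"ty":0,"tz":0,"roll":2,"fingers":0}
    - {"tx":0,"ty":0,"tz":0,"roll":4,"fingers":0}
    - {"tx":0,"ty":0,"tz":0,"roll":4,"fingers":0}

```text
t: 16.92
tcp_pos: [0.5007, 0.0733, 0.0497]
orientation: [2.024, 2.402, -0.001]
wrist_force: [-1.1, -2.6, 5.7]
gripper_width: 0.145
finger_force: 62.9
```

```bash
python3 s.py
```

```text
16.9167 [0.5007 0.0733 0.0497] psi 99.77 knob rad 1.191 [-1.1 -2.6  5.7] Mz [-0.463  0.289 -0.046] 0.1452404916159593 62.935248613357544
```

Request:
jog_arm:
  plan:
    - {"tx":0,"ty":0,"tz":0,"roll":2,"fingers":0}
    - {"tx":0,"ty":0,"tz":0,"roll":4,"fingers":0}
    - {"tx":0,"ty":0,"tz":0,"roll":4,"fingers":0}

```text
t: 17.17
tcp_pos: [0.5006, 0.0732, 0.0497]
orientation: [2.107, 2.33, -0.001]
wrist_force: [-1.7, -2.4, 5.1]
gripper_width: 0.148
finger_force: 62.9
```

```bash
python3 s.py
```

```text
17.1667 [0.5006 0.0732 0.0497] psi 95.76 knob rad 1.261 [-1.7 -2.4  5.1] Mz [-0.565  0.348 -0.094] 0.14836248282994172 62.92858958244324
```

Request:
jog_arm:
  plan:
    - {"tx":0,"ty":0,"tz":0,"roll":2,"fingers":0}
    - {"tx":0,"ty":0,"tz":0,"roll":4,"fingers":0}
    - {"tx":0,"ty":0,"tz":0,"roll":4,"fingers":0}

```text
t: 17.42
tcp_pos: [0.5006, 0.0732, 0.0497]
orientation: [2.187, 2.255, -0.001]
wrist_force: [-1.8, -2.3, 9.2]
gripper_width: 0.143
finger_force: 63.3
```

```bash
python3 s.py
```

```text
17.4167 [0.5006 0.0732 0.0497] psi 91.75 knob rad 1.331 [-1.8 -2.3  9.2] Mz [-0.437  0.415 -0.073] 0.14347105721383055 63.25551509857178
```

Request:
jog_arm:
  plan:
    - {"tx":0,"ty":0,"tz":0,"roll":1,"fingers":0}
    - {"tx":0,"ty":0,"tz":0,"roll":2.5,"fingers":0}
    - {"tx":0,"ty":0,"tz":0,"roll":2.5,"fingers":0}

```text
t: 17.67
tcp_pos: [0.5006, 0.0733, 0.0497]
orientation: [2.235, 2.207, -0.001]
wrist_force: [-0.7, -2.1, 6.8]
gripper_width: 0.149
finger_force: 63.0
```

```bash
python3 s.py; python3 - <<'E'
from m import *
c=read_camera("side");d=read_camera("top")
a=c["frame"][170:270,205:335];b=d["frame"][185:265,190:320]
im=np.vstack([cv2.resize(a,None,fx=4,fy=3.4,interpolation=cv2.INTER_CUBIC),cv2.resize(b,None,fx=4,fy=3.2,interpolation=cv2.INTER_CUBIC)])[:600];cv2.imwrite("pics/end.png",im[:,:,::-1])
E
```

```text
17.6667 [0.5006 0.0733 0.0497] psi 89.29 knob rad 1.374 [-0.7 -2.1  6.8] Mz [-0.534  0.335 -0.02 ] 0.1488743540125865 62.95939922332764
```

View pics/end.png

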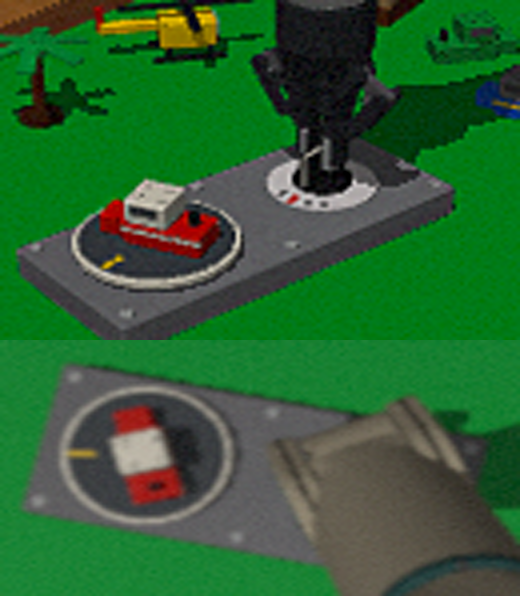

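The boat stands upright in the disc's middle (crop 145,453). The turntable mark has swung to due left (80,453), level with the red third tick, and the torque has settled near zero after three clicks, with the knob still gripped. This is the third stop.

```bash
python3 -c "
from plant import ticket
print(ticket.hand_in())"
```

```text
the job is handed in; nothing more can be done
None
```

The job is handed in: the red boat stands upright in the middle of the turntable, and the knob is at the third stop, counted as three clicks by feel, with the gripper still holding it; I have no verdict back from the judge.

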